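Index the analyser's carousel to the open cup and lower the needle

ROBOT

A 7-joint arm with a two-finger parallel gripper is mounted at the origin on a cart in front of the work surface, level with it; the furniture and walls round the work are solid. World frame = base frame: x ahead of the robot, y to its left, z up, the work surface at z = 0. Lengths are in m, angles in rad, forces in N, time in s.
With the tool pointing down it reaches from about 0.4 to 0.85 m from the base axis. Payload 10.4 kg.
Tool frame: the origin (TCP) lies between the finger pads; the fingertips stand manip.tcp_to_tips ahead of it and the grasp point (between the pads) lies 2 mm behind it (manip.tcp_to_tips is the distance from the TCP to the fingertips, in m); y points along the fingers, z is the direction in which the jaws open and shut, and the axes are right-handed (so a half turn about y gives the same grasp; the last joint's range is limited). The gripper opens to 85 mm and grips with 20 to 120 N. Pads are 22 mm wide; open, the fingers measure 114 mm over their backs; the gripper's body (76 mm by 85 mm) begins 54 mm behind the grasp point. The pads swing forward as they close: fully open they stand 13 mm farther back than shut.
Start: joints at [-0.023, 0.332, -0.065, 1.46, 0.022, 1.35, -0.088], TCP at [0.625, 0, 0.248] pointing down, gripper open.
Joint ranges: [-2.6, 2.6], [-0.5, 2.12], [-1.47, 1.34], [0.16, 2.42], [-1.27, 4.41], [0.06, 2.06], [-2.6, 2.6]. Speed limits (rad/s): [2.22, 2.22, 2.79, 2.79, 3.14, 3.14, 3.14].

INTERFACE

Orientations are given as a unit quaternion [x, y, z, w].
In Python, from workcell import manip gives the robot as it stands. The module is installed in compiled form; this text tells all that it offers.
- The arm moves only by the tool move_arm, never from a script. Its argument "increments" is a list of rows, each an object with "offset": the shift along the tool's x, y, z in m, a list of three; "yaw": the turn about the tool's y in degrees; "jaw": the closure in counts, from 0 (fully open) to 255 (shut). In form: [{"offset": [tx, ty, tz], "yaw": yaw, "jaw": jaw}, ...]. A call has 1 to 10 rows; each row is the pose to reach, as a shift and turn from the pose measured when the call began, along the tool's axes at that moment; what a row does not reach only later rows make up. A row lasts 1/12 s, in which the tool goes at most 41.7 mm and 7.16 degrees, less where a joint would pass 70% of its speed; a pose out of reach is approached as far as the arm can. A call with a gripper value outside its range is refused whole. The fingers move at their own pace and stop on an object; "squeeze" is the grip in N (left out, the last holds). Time passes only in rows, so rows that repeat a pose let the fingers close. It gives the time, the measured TCP pose, the force and the opening at its end, in the units of the state.
- manip.get_obs(): the state, without advancing time (a new reading comes with each control period).
- manip.camera(name): name is "scene" or "side" or "wrist"; returns a dict with "pixels" (480x640x3 uint8, red, green, blue), "depth" (480x640 float32, m along the optical axis (not along the pixel's ray), 0 where there is no reading), "intrinsics" (3x3 intrinsics, pixels), "R" (3x3) and "t" (3): a world point X has camera coordinates R X + t; the wrist camera has in their place "mount" (4x4, takes a point from camera to tool coordinates, whose origin is the TCP and whose axes are the tool frame's). Camera axes: x right, y down, z forward; pixel columns grow to the right and rows downward; lengths in m; the calibration is good to about 2 mm. The wrist camera is an equidistant fisheye: a pixel r from the principal point sees the ray r / f radians off the axis. A picture is of the moment at which its call begins: read the wrist's pose just before it.
- manip.hand_in(): hands the job in, once; it reports no verdict.
Trained networks look in a picture, given as the dict that the camera call returned (one of the last four; its "shot" number tells which), for a name from the list of things; names that differ only in an ending like _2 or _b are one class to them, and where a whole thing is asked for, a point or a joint stands for the part that bears it (a point fixed in the world has none). Each returns a list of dicts, best first, with "confidence" (0 to 1); they miss things now and then, are a little off and sometimes report something else, mostly with a low value. They report only what shows in the picture. A call takes as long as a camera call. They do not tell look-alikes from the thing itself.
- manip.recognise(picture, query): "bbox" ([left, top, right, bottom] in pixels, round what is visible of it).
- manip.spot_point(picture, query): "centre" ([column, row] in pixels: a listed point, or the origin of a listed thing).
The state is a dict: "clock": time; "joint_pos": joint angles; "joint_velocities": joint speeds; "tau": joint torques, N m; "position": TCP position; "ee_rot": TCP orientation; "ft_force": force on the tool from outside, world axes, zero at the start; "torque": the same for the moment, N m; "grip_width": opening from 0.0 (shut) to 1.0 (fully open).
Only numpy, scipy, OpenCV 4.12 (cv2) and the standard library are available. Lean on these libraries where they do the work, as an engineer would, in place of code of your own. Each camera call takes 0.05 s, during which the arm holds its last target. There are 200 camera calls.

TASK

Run the waiting sample on the bench analyser: push its carousel round by just one place, to whichever side it takes, until the open sample cup in its white holder has clicked in under the needle. Then press the lift lever on the analyser's nose all the way down so that the needle dips into the cup. Keep the needle up until the cup is in place, and leave the cup and the capped vials standing in their sockets.

Things in the scene. Friction and masses are not known exactly. Their poses are not given: they have to be found in the camera images.
- analyser: Off-white benchtop analyser, fixed. Origin on the bench under the carousel's axle; its x axis points from the open front to the rear tower, y to the left seen from the front, z up. Positions (x, y, z) named in these notes are mm in this frame. Drive housing below x -140 to 190, y -140 to 140, z to 58. Tower x 125 to 200, y -145 to 145, z to 345, with a label roll on top.
- nose_edge (a point): Foremost point of the lower edge of the analyser's nose (-137, 0, 235). The nose is a round-fronted roof, radius 137 about the axle and straight-sided behind it (y -137 to 137), z 235 to 265, over the whole carousel; below it front and sides are open. A 22 mm bush hangs to z 226 at the needle. The pegs cannot be reached from straight above: come in from the front with the tool leaning back.
- carousel_hub (a point): Centre of the top of the carousel's black hub, on the axle, z 115. Aluminium deck of radius 125, top at z 79, with ten sockets (rings, outer radius 15, up to z 94) centred 85 from the axle, 36 degrees apart. The needle's station is the front one (-85, 0), empty at the start; the cup is in one of its two neighbours, (-69, 50) or (-69, -50), a capped vial in the other.
- peg_left (a point): Top centre (z 115) of one of ten upright steel pegs on the carousel's deck, for pushing it round: diameter 10, z 79 to 115, foot 14 across up to z 82, 114 from the axle, midway between sockets, 36 degrees apart. This one starts at (-108, 35), front left of the needle; the next one to its left at (-67, 92). It turns with the carousel.
- peg_right (a point): The same on the peg that starts at (-108, -35), front right of the needle; the next one to its right is at (-67, -92). To bring the right-hand cup in, push this peg from its right (-y) side towards +y to where the left peg was; mirror image for a left-hand cup. Once it has snapped, the following peg stands where this one stood: draw back midway between the two.
- carousel (a joint): Carousel angle, rad, counter-clockwise from above positive, 0 at the start. Detents every 0.628 rad hold it; pushing a peg over the hump between two takes about 3 N, and past halfway it snaps ahead of the pusher into the next one. It turns freely either way. Target: about +0.628 if the cup starts on the analyser's +y side, -0.628 if on its -y side.
- cup_holder: White plastic holder, 23 mm across and 34 mm high, with a clear, open, flanged sample cup (16 mm across) standing in it to 45 mm above the holder's foot; the origin is the centre of the foot, on the deck. It stands loose in its socket, the socket's rim 15 mm up its side.
- vial_near: Brown capped calibrator vial, 22 mm across and 45 mm high, loose in the other socket next to the needle's station; origin at the centre of its foot.
- vial_a: Brown capped calibrator vial like the other, in a socket farther back on the carousel; origin at the centre of its foot.
- vial_b: Brown capped calibrator vial like the other, in a socket farther back on the carousel on the other side; origin at the centre of its foot.
- needle_tip (a point): Tip of the upright steel needle that hangs from the analyser's nose, at analyser x -85, y 0. Raised it is up to 146 mm above the bench, clear of cup and vials (tops at 124 mm); with the lever fully down it is at 116 mm, 8 mm inside the cup.
- needle_lever (a joint): Angle of the needle's lift lever, rad: 0 fully raised (it points to the front and 0.7 rad upwards), 0.7 fully down, level, against its stop. It starts within 0.15 of raised and stays by friction wherever it is left (about 1.5 N at the knob). The needle moves with it.
- lever_knob (a point): Centre of the lever's black cross bar, 16 mm in diameter and 40 long, lying along the analyser's y. The lever's pivot is on top of the nose at (-50, 0, 287), axis along y; the bar is 75 from it: at (-107, 0, 335) when raised, at (-125, 0, 287) when fully down. Nothing stands above it.
Mind the look-alikes: they are no part of the job. What is shaped like the cup_holder but green is not meant.

How it is judged:
By the outcome, as a careful person would: the job done as asked, in the order asked, and still so for the second after the job is handed in, with the robot touching nothing.
It also fails if it takes over 48 s, if anything falls off the work surface, if the arm or the gripper's body presses on something with over 40 N, if the wrist force passes 120 N, or if a joint passes its speed limit or range.

## Working session

There is one attempt and no reset: what is moved stays moved. The work goes in short steps, Python scripts to look and compute and a tool call to move; the robot and the scene stay as the last step left them, time stands still between calls to the robot, and variables do not carry over. Pictures are saved under pics/ and viewed, about 8 in all and at most 12, crops included, and the job is handed in when it is done.

Besides the shell and the picture viewer there is one more tool, called after "Call:" as name(argument=value, ...), one argument or row to a line, values as JSON. move_arm: Moves the arm, as the interface text tells. Its arguments: {"type":"object","properties":{"increments":{"type":"array","items":{"type":"object","properties":{"offset":{"type":"array","items":{"type":"number"}},"yaw":{"type":"number"},"jaw":{"type":"number"}}}},"squeeze":{"type":"number"}},"required":["increments"]}

```bash
mkdir -p pics
cat > h.py <<'E'
import numpy as np, cv2
from workcell import manip
from scipy.spatial.transform import Rotation as Ro
def back(c,px,d=None):
    u,v=px; 
    if d is None:
        p=c['depth'][int(v)-2:int(v)+3,int(u)-2:int(u)+3]; d=np.median(p[p>0])
    q=np.linalg.inv(c['intrinsics'])@np.array([u,v,1])*d
    return c['R'].T@(q-c['t'])
def proj(c,X):
    q=c['intrinsics']@(c['R']@np.array(X)+c['t']); return q[:2]/q[2]
E
python3 - <<'E'
from h import *
o=manip.get_obs(); print(o['position'],o['ee_rot'],manip.tcp_to_tips,o['clock'])
for n in ('scene','side'):
    c=manip.camera(n); cv2.imwrite(f'pics/{n}0.png',c['pixels'][...,::-1])
    print(n,c['intrinsics'][0,0], (-c['R'].T@c['t']).round(3))
    for q in ('nose_edge','carousel_hub','peg_left','peg_right','cup_holder','vial_near','needle_tip','lever_knob'):
        for r in manip.spot_point(c,q)[:3]:
            try: print(q,np.round(r['centre'],1),round(r['confidence'],2),back(c,r['centre']).round(3))
            except Exception as e: print(q,r,e)
E
```

```text
[6.24656998e-01 4.43052977e-06 2.47515300e-01] [ 0.50035179 -0.50034466  0.49966291 -0.49964016] 0.017 0.0
scene 489.03814092299103 [-0.121 -0.259  0.614]
nose_edge [333.4 258. ] 0.96 [ 0.781 -0.157  0.07 ]
carousel_hub [355.3 278.6] 0.75 [ 0.644 -0.215  0.113]
peg_left [317.8 306.5] 0.93 [ 0.546 -0.161  0.113]
peg_right [356.4 319.3] 0.61 [ 0.524 -0.229  0.113]
cup_holder [234.1 339.7] 0.79 [ 0.553 -0.005  0.01 ]
cup_holder [319.3 307.4] 0.72 [ 0.572 -0.16   0.092]
vial_near [371.2 322.7] 0.59 [ 0.549 -0.253  0.09 ]
needle_tip [341.7 288.7] 0.69 [ 0.656 -0.19   0.079]
lever_knob [345.2 191.9] 0.93 [ 0.527 -0.199  0.336]
side 564.7636188602188 [0.023 0.317 0.657]
nose_edge [372.  249.7] 0.63 [ 0.76  -0.464 -0.001]
nose_edge [361.7 176.5] 0.54 [ 0.526 -0.19   0.336]
nose_edge [318.9 317.9] 0.53 [ 0.571 -0.145  0.088]
carousel_hub [327.4 269.6] 0.76 [ 0.637 -0.223  0.114]
peg_left [338.2 306.5] 0.79 [ 0.582 -0.197  0.079]
peg_right [379.9 295.1] 0.85 [ 0.544 -0.258  0.093]
cup_holder [322.  315.7] 0.74 [ 0.569 -0.15   0.091]
vial_near [371.6 295.3] 0.66 [ 0.551 -0.245  0.095]
vial_near [276.  292.7] 0.53 [ 0.671 -0.135  0.089]
needle_tip [352.  283.5] 0.5 [ 0.615 -0.262  0.078]
needle_tip [339.3 308.5] 0.45 [ 0.543 -0.165  0.113]
lever_knob [362.9 176.5] 0.56 [ 0.525 -0.191  0.336]
```

View pics/scene0.png

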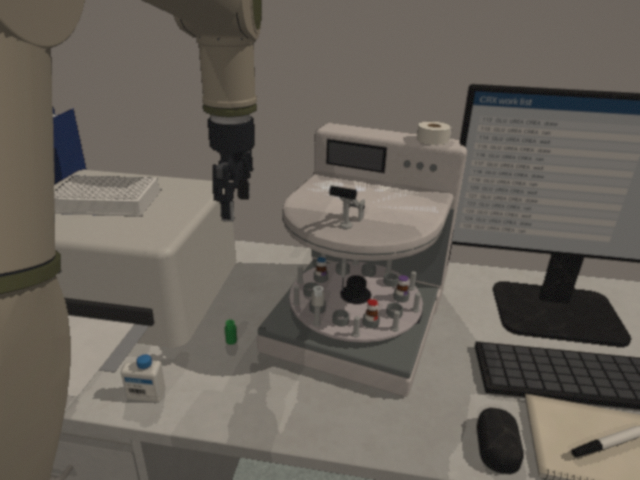

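Run:
```python
import cv2,numpy as np
a=cv2.imread('pics/scene0.png')[240:360,270:430];b=cv2.imread('pics/side0.png')[230:350,260:420]
cv2.imwrite('pics/crop.png',np.vstack([cv2.resize(x,(400,300),interpolation=3) for x in(a,b)]))
```

```text
(no output)
```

View pics/crop.png

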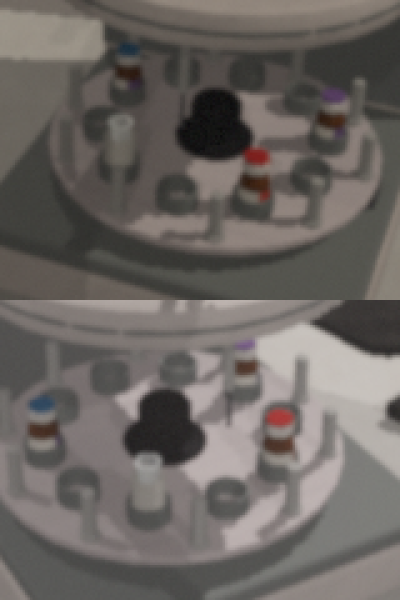

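The open white cup on the analyser's left stands in the left neighbour socket (scene px ~318,297), and the red-capped vial is in the right one at about (372,312). The green look-alike lies on the bench at (231,332) and isn't meant. So I push peg_left from its left side, target +0.628. Next I fit the analyser frame and check the tool axes.

Run:
```python
from h import *
from scipy.optimize import least_squares
o=manip.get_obs(); print(Ro.from_quat(o['ee_rot']).as_matrix().round(3))
P=[]
for n in('scene','side'):
    c=manip.camera(n);v,u=np.nonzero(c['depth']>0);d=c['depth'][v,u]
    q=np.linalg.inv(c['intrinsics'])@np.c_[u,v,np.ones(len(u))].T*d
    P.append((c['R'].T@(q-c['t'][:,None])).T)
P0=np.vstack(P)
m=lambda X:X[(abs(X[:,0]-.64)<.3)&(abs(X[:,1]+.22)<.3)]
A=m(P0)
D=A[(abs(A[:,2]-.079)<.004)]; D=D[np.hypot(D[:,0]-.638,D[:,1]+.225)<.16]
T=A[(abs(A[:,2]-.265)<.005)]
# nose side wall pts
N=A[(A[:,2]>.238)&(A[:,2]<.262)]; N=N[(abs(np.hypot(N[:,0]-.638,N[:,1]+.225)-.137)<.015)]
W=A[(A[:,2]>.28)&(A[:,2]<.335)]
yaw0=-.314
loc=lambda X,p:(X[:,:2]-p[:2])@np.array([[np.cos(p[2]),-np.sin(p[2])],[np.sin(p[2]),np.cos(p[2])]])
W=W[abs(loc(W,[.638,-.225,yaw0])[:,0]-.125)<.02]
N=N[loc(N,[.638,-.225,yaw0])[:,0]<-.02]
pegs=[(np.array([.546,-.161]),(-.108,.035)),(np.array([.524,-.229]),(-.108,-.035))]
def f(p):
    r=[np.hypot(*(N[:,:2]-p[:2]).T)-.137,(loc(W,p)[:,0]-.125)]
    r=[x/np.sqrt(len(x)) for x in r]
    r+=[ (loc(a[None],p)[0]-b)*.5 for a,b in pegs]
    return np.concatenate(r)/.002
s=least_squares(f,[.638,-.225,yaw0],loss='soft_l1'); print(len(N),len(W),s.x,s.cost)
print([np.std(x) for x in(np.hypot(*(N[:,:2]-s.x[:2]).T)-.137,loc(W,s.x)[:,0]-.125)],np.mean(loc(W,s.x)[:,0]-.125),np.mean(np.hypot(*(N[:,:2]-s.x[:2]).T)-.137))
for a in((.546,-.161),(.524,-.229),(.527,-.199),(.644,-.215),(.637,-.223)): print(loc(np.array([a]),s.x))
np.save('an.npy',s.x)
```

```text
[[-0.  0.  1.]
 [-1. -0. -0.]
 [ 0. -1.  0.]]
4478 8125 [ 0.63978376 -0.21782692 -0.21305098] 2.8458484881400326
[np.float64(0.0018404294845179412), np.float64(0.0028409123793570338)] -0.0015318117692722398 -0.0018040487205206123
[[-0.10367899  0.03571218]]
[[-0.11080346 -0.03540211]]
[[-0.11421458 -0.00544607]]
[[0.00352318 0.0036545 ]]
[[-0.00162701 -0.00564472]]
```

Call:
move_arm(
  increments=[
    {"offset":[0,-0.04,0]},
    {"offset":[0,-0.08,0]},
    {"offset":[0,-0.12,0]},
    {"offset":[0,-0.16,0]},
    {"offset":[0,-0.2,0]},
    {"offset":[0,-0.24,0]},
    {"offset":[0,-0.28,0]},
    {"offset":[0,-0.32,0]},
    {"offset":[0,-0.36,0]},
    {"offset":[0,-0.4,0]},
  ],
)

```text
invalid input at $.increments[0]: expected keys offset, yaw, jaw
```

Call:
move_arm(
  increments=[
    {"offset":[0,-0.04,0],"yaw":0,"jaw":0},
    {"offset":[0,-0.08,0],"yaw":0,"jaw":0},
    {"offset":[0,-0.12,0],"yaw":0,"jaw":0},
    {"offset":[0,-0.16,0],"yaw":0,"jaw":0},
    {"offset":[0,-0.2,0],"yaw":0,"jaw":0},
    {"offset":[0,-0.24,0],"yaw":0,"jaw":0},
    {"offset":[0,-0.28,0],"yaw":0,"jaw":0},
    {"offset":[0,-0.32,0],"yaw":0,"jaw":0},
    {"offset":[0,-0.36,0],"yaw":0,"jaw":0},
    {"offset":[0,-0.4,0],"yaw":0,"jaw":0},
  ],
)

```text
clock: 1.83
position: [0.6134, 0.0009, 0.5928]
ee_rot: [-0.491, 0.49, -0.509, 0.51]
ft_force: [1.2, 0.4, -2.1]
grip_width: 1.0
```

Run:
```python
from h import *
o=manip.get_obs(); print(o['clock'],o['position'],o['joint_pos']);print(Ro.from_quat(o['ee_rot']).as_matrix().round(3))
from scipy.optimize import least_squares
P=[]
for n in('scene','side'):
    c=manip.camera(n);v,u=np.nonzero(c['depth']>0);d=c['depth'][v,u]
    q=np.linalg.inv(c['intrinsics'])@np.c_[u,v,np.ones(len(u))].T*d
    P.append((c['R'].T@(q-c['t'][:,None])).T)
    for nm in('peg_left','peg_right','carousel_hub','lever_knob'):
        for r in manip.spot_point(c,nm)[:1]: print(n,nm,r['centre'],round(r['confidence'],2),back(c,r['centre']).round(3))
for yaw in(-.32,-.26,-.2):
  for A in P:
    R=np.array([[np.cos(yaw),-np.sin(yaw)],[np.sin(yaw),np.cos(yaw)]])
    L=(A[:,:2]-[.639,-.22])@R
    W=L[(A[:,2]>.28)&(A[:,2]<.335)&(abs(L[:,1])<.12)&(abs(L[:,0]-.125)<.05)]
    if len(W)<50: continue
    k=np.polyfit(W[:,1],W[:,0],1)
    r=abs(W[:,0]-np.polyval(k,W[:,1]));k=np.polyfit(W[r<.006,1],W[r<.006,0],1)
    print(yaw,len(W),(r<.006).sum(),'yaw est',yaw-np.arctan(k[0]),k[1])
```

```text
1.8333 [0.6133504  0.00093607 0.59277756] [-0.24787711  0.40946596  0.35071001  0.6529975  -0.15868635  2.05715684
 -0.00231383]
[[ 0.002  0.039  0.999]
 [-1.     0.     0.002]
 [-0.    -0.999  0.039]]
scene peg_left [317.0, 306.0] 0.88 [ 0.546 -0.159  0.114]
scene peg_right [356.8, 317.8] 0.9 [ 0.528 -0.229  0.113]
scene carousel_hub [355.3, 277.0] 0.86 [ 0.648 -0.215  0.114]
scene lever_knob [341.0, 191.0] 0.88 [ 0.528 -0.192  0.336]
side peg_left [339.4, 307.1] 0.78 [ 0.578 -0.197  0.079]
side peg_right [379.3, 297.1] 0.63 [ 0.523 -0.233  0.113]
side carousel_hub [325.3, 270.0] 0.7 [ 0.638 -0.219  0.115]
side lever_knob [361.3, 177.3] 0.97 [ 0.525 -0.188  0.336]
-0.32 3653 3644 yaw est -0.19467675347117153 0.12556869634921594
-0.32 3756 3746 yaw est -0.1962321566379856 0.12290140388001185
-0.26 3600 3589 yaw est -0.19465544386752698 0.12491512327298444
-0.26 3784 3772 yaw est -0.1970043328034089 0.12229015888945022
-0.2 3555 3541 yaw est -0.19613733784420959 0.1247559058155649
-0.2 3819 3797 yaw est -0.19964235868825198 0.12218947702029058
```

The tower wall gives a yaw of −0.196 consistently. The tool also starts leaning back once joint 6 reaches its limit, so I go on upward to gain lean.

Call:
move_arm(
  increments=[
    {"offset":[0,-0.04,0],"yaw":0,"jaw":255},
    {"offset":[0,-0.08,0],"yaw":0,"jaw":255},
    {"offset":[0,-0.12,0],"yaw":0,"jaw":255},
    {"offset":[0,-0.16,0],"yaw":0,"jaw":255},
    {"offset":[0,-0.2,0],"yaw":0,"jaw":255},
    {"offset":[0,-0.24,0],"yaw":0,"jaw":255},
    {"offset":[0,-0.28,0],"yaw":0,"jaw":255},
    {"offset":[0,-0.32,0],"yaw":0,"jaw":255},
    {"offset":[0,-0.36,0],"yaw":0,"jaw":255},
    {"offset":[0,-0.4,0],"yaw":0,"jaw":255},
  ],
)

```text
clock: 3.17
position: [0.5485, 0.0001, 0.6353]
ee_rot: [-0.479, 0.479, -0.52, 0.521]
ft_force: [-0.4, -0.3, 0.4]
grip_width: 0.001
```

Run:
```python
from h import *
o=manip.get_obs(); print(o['clock'],o['position'],o['joint_pos']);print(Ro.from_quat(o['ee_rot']).as_matrix().round(3))
```

```text
3.1667 [5.48528673e-01 7.66387137e-05 6.35324027e-01] [-0.38191433  0.24832018  0.45815884  0.77268641 -0.129996    2.0578639
 -0.00607754]
[[ 0.     0.084  0.997]
 [-1.     0.001  0.   ]
 [-0.001 -0.997  0.084]]
```

Call:
move_arm(
  increments=[
    {"offset":[0,-0.3,0.3],"yaw":0,"jaw":255},
    {"offset":[0,-0.3,0.3],"yaw":0,"jaw":255},
  ],
)

```text
clock: 3.33
position: [0.5839, 0.0004, 0.6454]
ee_rot: [-0.467, 0.467, -0.53, 0.532]
ft_force: [1.0, 1.1, 0.6]
grip_width: 0.001
```

Call:
move_arm(
  increments=[
    {"offset":[0,-0.3,0.3],"yaw":0,"jaw":255},
    {"offset":[0,-0.3,0.3],"yaw":0,"jaw":255},
  ],
)

```text
clock: 3.5
position: [0.613, 0.0002, 0.6544]
ee_rot: [-0.455, 0.455, -0.54, 0.542]
ft_force: [-0.8, 0.9, -0.7]
grip_width: -0.002
```

Call:
move_arm(
  increments=[
    {"offset":[0,-0.3,0.3],"yaw":0,"jaw":255},
  ],
)

```text
clock: 3.58
position: [0.6264, 0.0003, 0.6617]
ee_rot: [-0.447, 0.447, -0.547, 0.548]
ft_force: [1.5, 0.6, 0.0]
grip_width: 0.001
```

Call:
move_arm(
  increments=[
    {"offset":[0,-0.3,0.3],"yaw":0,"jaw":255},
  ],
)

```text
clock: 3.67
position: [0.6371, 0.0004, 0.671]
ee_rot: [-0.439, 0.439, -0.554, 0.555]
ft_force: [0.2, -0.5, 0.1]
grip_width: 0.001
```

Run:
```python
from h import *
o=manip.get_obs(); print(o['clock'],o['position'],o['joint_pos']);print(Ro.from_quat(o['ee_rot']).as_matrix().round(3))
```

```text
3.6667 [6.37113248e-01 3.52812631e-04 6.70952347e-01] [-0.21622998  0.45395103  0.39971662  0.41578157 -0.22946895  2.0577848
 -0.00415502]
[[ 0.002  0.23   0.973]
 [-1.     0.002  0.002]
 [-0.001 -0.973  0.23 ]]
```

Call:
move_arm(
  increments=[
    {"offset":[0,-0.4,0.2],"yaw":0,"jaw":255},
  ],
)

```text
clock: 3.75
position: [0.6363, 0.0006, 0.6831]
ee_rot: [-0.431, 0.431, -0.56, 0.561]
ft_force: [0.4, -0.4, -0.9]
grip_width: -0.001
```

Call:
move_arm(
  increments=[
    {"offset":[0,-0.4,0.2],"yaw":0,"jaw":255},
  ],
)

```text
clock: 3.83
position: [0.6311, 0.0004, 0.6991]
ee_rot: [-0.423, 0.422, -0.566, 0.568]
ft_force: [-0.9, -0.7, 0.7]
grip_width: -0.004
```

Call:
move_arm(
  increments=[
    {"offset":[0,-0.4,0.2],"yaw":0,"jaw":255},
  ],
)

```text
clock: 3.92
position: [0.6255, 0.0002, 0.7152]
ee_rot: [-0.414, 0.413, -0.573, 0.574]
ft_force: [0.2, 0.0, -0.2]
grip_width: -0.0
```

Call:
move_arm(
  increments=[
    {"offset":[0,-0.4,0.2],"yaw":0,"jaw":255},
  ],
)

```text
clock: 4.0
position: [0.6194, 0.0003, 0.7315]
ee_rot: [-0.404, 0.403, -0.58, 0.581]
ft_force: [-0.3, -0.4, -0.1]
grip_width: 0.002
```

Call:
move_arm(
  increments=[
    {"offset":[0,-0.4,0.4],"yaw":0,"jaw":255},
  ],
)

```text
clock: 4.08
position: [0.6222, 0.0002, 0.7456]
ee_rot: [-0.393, 0.392, -0.587, 0.589]
ft_force: [0.0, 0.2, 0.6]
grip_width: -0.003
```

Call:
move_arm(
  increments=[
    {"offset":[0,-0.4,0.4],"yaw":0,"jaw":255},
  ],
)

```text
clock: 4.17
position: [0.6268, 0.0006, 0.7567]
ee_rot: [-0.383, 0.382, -0.593, 0.596]
ft_force: [-0.1, -0.0, -0.6]
grip_width: -0.001
```

Run:
```python
from h import *
o=manip.get_obs(); print(o['clock'],o['position'],o['joint_pos']);print(Ro.from_quat(o['ee_rot']).as_matrix().round(3))
```

```text
4.1667 [6.26840114e-01 5.83499104e-04 7.56713847e-01] [-0.20145689  0.45998425  0.55248891  0.22043002 -0.38728552  2.05800529
 -0.00654786]
[[ 0.003  0.414  0.91 ]
 [-1.     0.002  0.003]
 [-0.    -0.91   0.414]]
```

Call:
move_arm(
  increments=[
    {"offset":[0,-0.4,0.3],"yaw":0,"jaw":255},
  ],
)

```text
clock: 4.25
position: [0.6246, 0.0008, 0.7694]
ee_rot: [-0.375, 0.373, -0.599, 0.602]
ft_force: [0.8, -1.0, -0.8]
grip_width: -0.003
```

Call:
move_arm(
  increments=[
    {"offset":[0,-0.4,0.3],"yaw":0,"jaw":255},
  ],
)

```text
clock: 4.33
position: [0.619, 0.0006, 0.7836]
ee_rot: [-0.365, 0.364, -0.604, 0.607]
ft_force: [2.0, 4.7, 20.8]
grip_width: -0.001
```

Call:
move_arm(
  increments=[
    {"offset":[0,-0.4,0.2],"yaw":0,"jaw":255},
  ],
)

```text
clock: 4.42
position: [0.6072, -0.0001, 0.7974]
ee_rot: [-0.358, 0.357, -0.609, 0.611]
ft_force: [0.7, 0.9, -0.7]
grip_width: 0.002
```

Call:
move_arm(
  increments=[
    {"offset":[0,-0.4,0.2],"yaw":0,"jaw":255},
  ],
)

```text
clock: 4.5
position: [0.592, -0.0004, 0.8143]
ee_rot: [-0.349, 0.349, -0.614, 0.616]
ft_force: [-0.2, -0.4, 0.8]
grip_width: -0.0
```

Call:
move_arm(
  increments=[
    {"offset":[0,-0.4,0.2],"yaw":0,"jaw":255},
  ],
)

```text
clock: 4.58
position: [0.5771, -0.0004, 0.8303]
ee_rot: [-0.34, 0.34, -0.62, 0.62]
ft_force: [-0.0, 1.0, 0.5]
grip_width: -0.002
```

Call:
move_arm(
  increments=[
    {"offset":[0,-0.4,0.2],"yaw":0,"jaw":255},
  ],
)

```text
clock: 4.67
position: [0.562, -0.0, 0.8458]
ee_rot: [-0.332, 0.332, -0.624, 0.625]
ft_force: [0.1, 0.1, 0.9]
grip_width: 0.0
```

Run:
```python
from h import *
o=manip.get_obs(); print(o['clock'],o['position'],o['joint_pos']);print(Ro.from_quat(o['ee_rot']).as_matrix().round(3))
```

```text
4.6667 [ 5.61951655e-01 -1.46415683e-05  8.45794714e-01] [-2.53437124e-01  3.65230748e-01  8.16123075e-01  1.60737294e-01
 -5.86458671e-01  2.05801056e+00 -1.56239435e-03]
[[ 0.001  0.56   0.828]
 [-1.     0.001  0.   ]
 [-0.001 -0.828  0.56 ]]
```

Call:
move_arm(
  increments=[
    {"offset":[0,-0.4,0.2],"yaw":0,"jaw":255},
  ],
)

```text
clock: 4.75
position: [0.5464, -0.0, 0.8608]
ee_rot: [-0.323, 0.323, -0.629, 0.629]
ft_force: [0.3, -0.1, 0.4]
grip_width: -0.004
```

Call:
move_arm(
  increments=[
    {"offset":[0,-0.4,0.2],"yaw":0,"jaw":255},
  ],
)

```text
clock: 4.83
position: [0.5302, -0.0002, 0.8754]
ee_rot: [-0.314, 0.314, -0.633, 0.634]
ft_force: [0.6, -0.0, -0.3]
grip_width: 0.002
```

Call:
move_arm(
  increments=[
    {"offset":[0,-0.4,0.2],"yaw":0,"jaw":255},
  ],
)

```text
clock: 4.92
position: [0.5136, -0.0004, 0.8896]
ee_rot: [-0.305, 0.306, -0.637, 0.638]
ft_force: [0.3, 0.6, -0.1]
grip_width: -0.004
```

Call:
move_arm(
  increments=[
    {"offset":[0,-0.4,0.2],"yaw":0,"jaw":255},
  ],
)

```text
clock: 5.0
position: [0.4966, -0.0005, 0.9033]
ee_rot: [-0.296, 0.297, -0.642, 0.642]
ft_force: [0.7, 0.7, 0.3]
grip_width: -0.001
```

Call:
move_arm(
  increments=[
    {"offset":[0,-0.4,0.2],"yaw":0,"jaw":255},
  ],
)

```text
clock: 5.08
position: [0.4792, -0.0007, 0.9166]
ee_rot: [-0.287, 0.288, -0.646, 0.646]
ft_force: [-0.6, 1.0, 0.2]
grip_width: 0.004
```

Run:
```python
from h import *
o=manip.get_obs(); print(o['clock'],o['position'],o['joint_pos']);print(Ro.from_quat(o['ee_rot']).as_matrix().round(3))
```

```text
5.0833 [ 4.79207101e-01 -7.03769714e-04  9.16572126e-01] [-3.89318030e-01  2.35613280e-01  9.77260816e-01  1.60597224e-01
 -6.03956149e-01  2.05805562e+00  8.89391975e-04]
[[ 0.     0.669  0.744]
 [-1.     0.001 -0.001]
 [-0.002 -0.744  0.669]]
```

Call:
move_arm(
  increments=[
    {"offset":[0.01,0.288,-0.245],"yaw":0,"jaw":255},
    {"offset":[0.01,0.288,-0.245],"yaw":0,"jaw":255},
    {"offset":[0.01,0.288,-0.245],"yaw":0,"jaw":255},
    {"offset":[0.01,0.288,-0.245],"yaw":0,"jaw":255},
    {"offset":[0.01,0.288,-0.245],"yaw":0,"jaw":255},
    {"offset":[0.01,0.288,-0.245],"yaw":0,"jaw":255},
    {"offset":[0.01,0.288,-0.245],"yaw":0,"jaw":255},
    {"offset":[0.01,0.288,-0.245],"yaw":0,"jaw":255},
    {"offset":[0.01,0.288,-0.245],"yaw":0,"jaw":255},
    {"offset":[0.01,0.288,-0.245],"yaw":0,"jaw":255},
  ],
)

```text
clock: 5.92
position: [0.4716, -0.0168, 0.7108]
ee_rot: [-0.285, 0.288, -0.645, 0.648]
ft_force: [0.4, 0.3, -0.2]
grip_width: -0.001
```

```bash
cat >> h.py <<'E'
def st():
    o=manip.get_obs(); M=Ro.from_quat(o['ee_rot']).as_matrix()
    print(o['clock'],o['position'].round(4) if hasattr(o['position'],'round') else o['position'],np.round(o['joint_pos'],2),'F',np.round(o['ft_force'],1),'\ny',M[:,1].round(3),'z',M[:,2].round(3))
    return np.array(o['position']),M
def to(*X):
    p,M=st()
    for x in X: print('to',x,(M.T@(np.array(x)-p)).round(4))
E
python3 -c "
from h import *
to((.5,-.02,.16),(.51,-.05,.12))"
```

```text
5.9167 [ 0.4716 -0.0168  0.7108] [-0.96 -0.48  0.37  1.35  0.54  1.56 -0.39] F [ 0.4  0.3 -0.2] 
y [ 0.671  0.006 -0.741] z [ 0.741 -0.002  0.671]
to (0.5, -0.02, 0.16) [ 0.0062  0.4274 -0.3485]
to (0.51, -0.05, 0.12) [ 0.0365  0.4636 -0.3679]
```

Call:
move_arm(
  increments=[
    {"offset":[0.006,0.427,-0.348],"yaw":0,"jaw":255},
    {"offset":[0.006,0.427,-0.348],"yaw":0,"jaw":255},
    {"offset":[0.006,0.427,-0.348],"yaw":0,"jaw":255},
    {"offset":[0.006,0.427,-0.348],"yaw":0,"jaw":255},
    {"offset":[0.006,0.427,-0.348],"yaw":0,"jaw":255},
    {"offset":[0.006,0.427,-0.348],"yaw":0,"jaw":255},
    {"offset":[0.006,0.427,-0.348],"yaw":0,"jaw":255},
    {"offset":[0.006,0.427,-0.348],"yaw":0,"jaw":255},
    {"offset":[0.006,0.427,-0.348],"yaw":0,"jaw":255},
    {"offset":[0.006,0.427,-0.348],"yaw":0,"jaw":255},
  ],
)

```text
clock: 6.75
position: [0.4927, -0.0154, 0.4293]
ee_rot: [-0.284, 0.288, -0.646, 0.647]
ft_force: [1.2, -0.7, -0.4]
grip_width: 0.001
```

```bash
python3 -c "
from h import *
to((.5,-.02,.16),(.51,-.05,.12))"
```

```text
6.75 [ 0.4927 -0.0154  0.4293] [ 0.17 -0.5  -0.17  2.03 -0.1   0.87  0.02] F [ 1.2 -0.7 -0.4] 
y [ 0.672  0.004 -0.74 ] z [ 0.74  -0.005  0.672]
to (0.5, -0.02, 0.16) [ 0.0063  0.2043 -0.1756]
to (0.51, -0.05, 0.12) [ 0.0365  0.2405 -0.195 ]
```

Call:
move_arm(
  increments=[
    {"offset":[0.006,0.204,-0.176],"yaw":0,"jaw":255},
    {"offset":[0.006,0.204,-0.176],"yaw":0,"jaw":255},
    {"offset":[0.006,0.204,-0.176],"yaw":0,"jaw":255},
    {"offset":[0.006,0.204,-0.176],"yaw":0,"jaw":255},
    {"offset":[0.006,0.204,-0.176],"yaw":0,"jaw":255},
    {"offset":[0.006,0.204,-0.176],"yaw":0,"jaw":255},
    {"offset":[0.006,0.204,-0.176],"yaw":0,"jaw":255},
    {"offset":[0.006,0.204,-0.176],"yaw":0,"jaw":255},
    {"offset":[0.006,0.204,-0.176],"yaw":0,"jaw":255},
  ],
)

```text
clock: 7.5
position: [0.5002, -0.014, 0.1828]
ee_rot: [-0.288, 0.287, -0.641, 0.651]
ft_force: [-0.1, 0.4, -0.3]
grip_width: 0.003
```

```bash
python3 -c "
from h import *
to((.523,-.10,.115),(.51,-.05,.12))
for n in ('side','scene'):
    c=manip.camera(n);cv2.imwrite('pics/%s1.png'%n,c['pixels'][...,::-1])
    for q in('peg_left','cup_holder'): 
        for r in manip.spot_point(c,q)[:2]:print(n,q,r['centre'],r['confidence'],back(c,r['centre']).round(3))
a=cv2.imread('pics/side1.png')[130:370,180:500];b=cv2.imread('pics/scene1.png')[130:370,160:480]
cv2.imwrite('pics/c1.png',np.vstack([cv2.resize(a,(400,300)),cv2.resize(b,(400,300))]))
"
```

```text
7.5 [ 0.5002 -0.014   0.1828] [ 0.68 -0.33 -0.67  2.41 -0.65  0.3   0.53] F [-0.1  0.4 -0.3] 
y [ 0.67   0.012 -0.742] z [0.742 0.007 0.67 ]
to (0.523, -0.1, 0.115) [ 0.0866  0.0646 -0.0291]
to (0.51, -0.05, 0.12) [ 0.0364  0.0528 -0.035 ]
side cup_holder [251.5, 409.7] 0.86 [0.548 0.01  0.011]
scene peg_left [321.3, 307.4] 0.82 [ 0.575 -0.163  0.091]
scene cup_holder [234.5, 339.0] 0.86 [ 0.553 -0.005  0.011]
scene cup_holder [319.6, 305.2] 0.56 [ 0.574 -0.16   0.095]
```

View pics/c1.png

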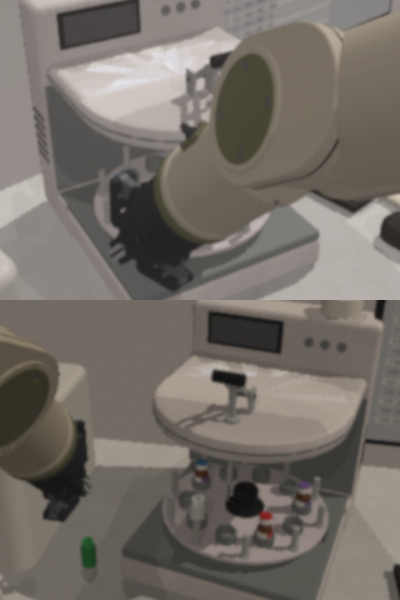

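Side view: the leaning, closed gripper stands left of the analyser, clear of everything. Scene view: the cup at crop (197,510) is untouched. Going in beside peg_left.

Call:
move_arm(
  increments=[
    {"offset":[0.04,0.05,-0.034],"yaw":0,"jaw":255},
    {"offset":[0.04,0.053,-0.035],"yaw":0,"jaw":255},
    {"offset":[0.06,0.06,-0.032],"yaw":0,"jaw":255},
    {"offset":[0.087,0.065,-0.029],"yaw":0,"jaw":255},
    {"offset":[0.087,0.065,-0.029],"yaw":0,"jaw":255},
    {"offset":[0.087,0.065,-0.029],"yaw":0,"jaw":255},
  ],
)

```text
clock: 8.3
position: [0.5234, -0.1034, 0.1138]
ee_rot: [-0.288, 0.288, -0.642, 0.65]
ft_force: [-1.0, 0.5, 0.5]
grip_width: 0.001
```

```bash
python3 -c "
from h import *
to((.525,-.125,.113),(.523,-.14,.113),(.516,-.165,.113),(.512,-.185,.113))
for n in ('side','scene'):
    c=manip.camera(n);cv2.imwrite('pics/%s2.png'%n,c['pixels'][...,::-1])
a=cv2.imread('pics/side2.png')[200:350,240:440];b=cv2.imread('pics/scene2.png')[220:370,230:430]
cv2.imwrite('pics/c2.png',np.vstack([cv2.resize(a,(400,300)),cv2.resize(b,(400,300))]))
"
```

```text
8.3 [ 0.5234 -0.1034  0.1138] [ 0.84 -0.02 -0.63  2.39 -1.25  0.17  1.4 ] F [-1.   0.5  0.5] 
y [ 0.668  0.01  -0.744] z [0.744 0.005 0.668]
to (0.525, -0.125, 0.113) [0.0216 0.0014 0.0006]
to (0.523, -0.14, 0.113) [ 0.0366 -0.0001 -0.001 ]
to (0.516, -0.165, 0.113) [ 0.0615 -0.005  -0.0063]
to (0.512, -0.185, 0.113) [ 0.0815 -0.0079 -0.0094]
```

View pics/c2.png

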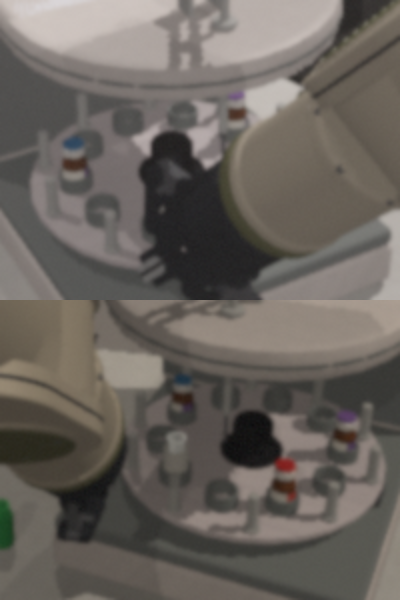

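Call:
move_arm(
  increments=[
    {"offset":[0.022,0.001,0.001],"yaw":0,"jaw":255},
    {"offset":[0.036,0,-0.001],"yaw":0,"jaw":255},
    {"offset":[0.05,-0.002,-0.003],"yaw":0,"jaw":255},
    {"offset":[0.05,-0.002,-0.003],"yaw":0,"jaw":255},
  ],
)

```text
clock: 8.73
position: [0.5211, -0.1505, 0.1154]
ee_rot: [-0.288, 0.287, -0.641, 0.651]
ft_force: [0.1, -0.1, 0.2]
grip_width: -0.002
```

```bash
python3 -c "
from h import *
to((.518,-.165,.113),(.514,-.18,.113),(.512,-.19,.113))
c=manip.camera('scene');cv2.imwrite('pics/scene3.png',c['pixels'][...,::-1])
cv2.imwrite('pics/c3.png',cv2.resize(cv2.imread('pics/scene3.png')[220:370,230:430],(640,480)))
"
```

```text
8.7333 [ 0.5211 -0.1505  0.1154] [ 0.92  0.01 -0.58  2.35 -1.25  0.25  1.52] F [ 0.1 -0.1  0.2] 
y [ 0.67   0.013 -0.742] z [0.742 0.008 0.67 ]
to (0.518, -0.165, 0.113) [ 0.0145 -0.0005 -0.004 ]
to (0.514, -0.18, 0.113) [ 0.0294 -0.0033 -0.0071]
to (0.512, -0.19, 0.113) [ 0.0394 -0.0048 -0.0087]
```

View pics/c3.png

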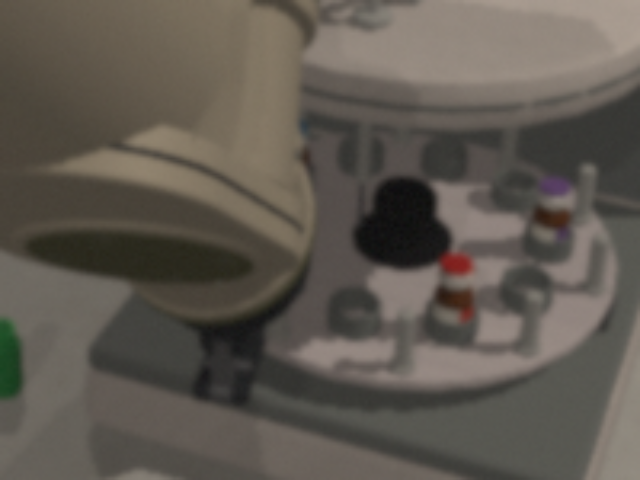

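```bash
python3 -c "
from h import *
p,M=st()
c=manip.camera('scene')
f=lambda X:((proj(c,X)-[230,220])*3.2).round()
for k in ((0,.017,0),(0,.0,0),(0,.017,.015),(0,.017,-.015)): print(k,(p+M@np.array(k)).round(3),f(p+M@np.array(k)))
print(f((.542,-.162,.115)),f((.542,-.162,.08)),f((.525,-.232,.115)))
w=manip.camera('wrist');cv2.imwrite('pics/w3.png',w['pixels'][...,::-1])
"
```

```text
8.7833 [ 0.5212 -0.1492  0.1153] [ 0.92  0.01 -0.58  2.35 -1.25  0.25  1.52] F [-0.2  0.7  0.4] 
y [ 0.67   0.014 -0.742] z [0.742 0.008 0.67 ]
(0, 0.017, 0) [ 0.533 -0.149  0.103] [254. 305.]
(0, 0.0, 0) [ 0.521 -0.149  0.115] [251. 299.]
(0, 0.017, 0.015) [ 0.544 -0.149  0.113] [258. 277.]
(0, 0.017, -0.015) [ 0.521 -0.149  0.093] [250. 333.]
[282. 279.] [281. 331.] [411. 314.]
```

View pics/w3.png

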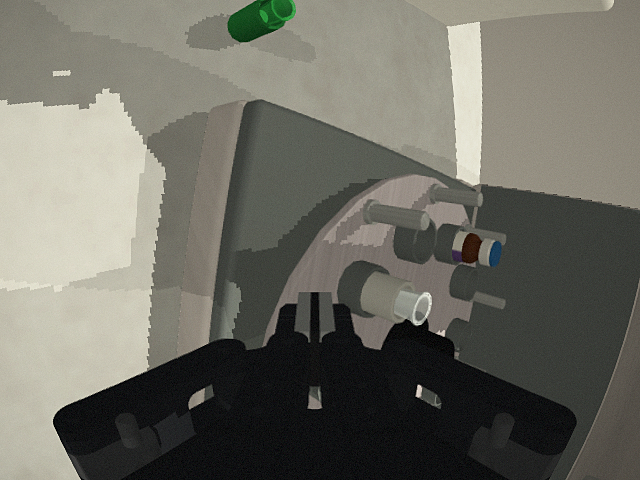

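Wrist view: the fingertips at (315,295) lie against the deck edge, with the cup at (390,295) and the next peg at (400,215) standing clear behind them. peg_left is hidden on the far side, where contact is just starting, so I push on.

Call:
move_arm(
  increments=[
    {"offset":[0.015,-0.001,-0.004],"yaw":0,"jaw":255},
    {"offset":[0.023,-0.002,-0.006],"yaw":0,"jaw":255},
    {"offset":[0.023,-0.002,-0.006],"yaw":0,"jaw":255},
  ],
)

```text
clock: 9.13
position: [0.5157, -0.1718, 0.1124]
ee_rot: [-0.288, 0.287, -0.64, 0.652]
ft_force: [-0.6, 0.0, 0.3]
grip_width: -0.006
```

```bash
python3 -c "
from h import *
to((.514,-.18,.113),(.512,-.19,.113),(.512,-.195,.113))
c=manip.camera('wrist');cv2.imwrite('pics/w4.png',c['pixels'][...,::-1])
d=manip.camera('scene');cv2.imwrite('pics/scene4.png',d['pixels'][...,::-1])
a=cv2.imread('pics/w4.png')[150:390,200:520];b=cv2.imread('pics/scene4.png')[220:370,230:430]
cv2.imwrite('pics/c4.png',np.vstack([cv2.resize(a,(400,300)),cv2.resize(b,(400,300))]))
"
```

```text
9.1333 [ 0.5157 -0.1718  0.1124] [ 0.99  0.04 -0.58  2.34 -1.26  0.28  1.58] F [-0.6  0.   0.3] 
y [ 0.669  0.014 -0.743] z [0.743 0.009 0.67 ]
to (0.514, -0.18, 0.113) [ 0.0082 -0.0017 -0.0009]
to (0.512, -0.19, 0.113) [ 0.0182 -0.0031 -0.0025]
to (0.512, -0.195, 0.113) [ 0.0232 -0.0032 -0.0025]
```

View pics/c4.png

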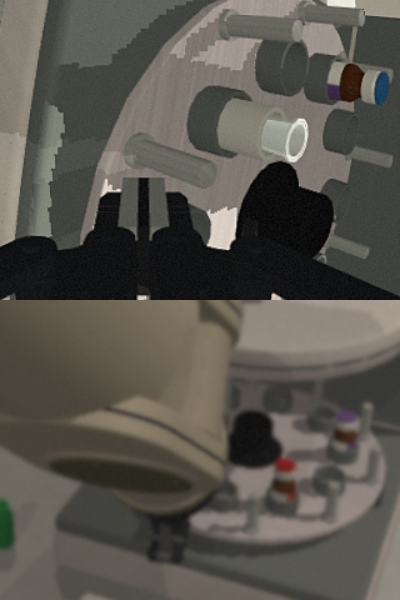

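The wrist view shows peg_left (crop 170,160) unmoved and now on the cup side of the finger. The tip slid past about 1 cm short of it. I'll back out the same way and go in deeper.

Call:
move_arm(
  increments=[
    {"offset":[-0.02,0.002,0.005],"yaw":0,"jaw":255},
    {"offset":[-0.045,0.0,0.005],"yaw":0,"jaw":255},
    {"offset":[-0.045,0.0,0.005],"yaw":0,"jaw":255},
    {"offset":[-0.043,0.017,0.013],"yaw":0,"jaw":255},
    {"offset":[-0.043,0.017,0.013],"yaw":0,"jaw":255},
    {"offset":[-0.043,0.017,0.013],"yaw":0,"jaw":255},
  ],
)

```text
clock: 9.73
position: [0.5364, -0.1263, 0.1085]
ee_rot: [-0.288, 0.287, -0.639, 0.653]
ft_force: [-0.3, 0.7, 1.0]
grip_width: -0.001
```

```bash
python3 -c "
from h import *
to((.537,-.128,.108),(.537,-.145,.108),(.532,-.165,.108),(.528,-.18,.108),(.526,-.195,.108))
"
```

```text
9.7333 [ 0.5364 -0.1263  0.1085] [ 0.97  0.05 -0.71  2.34 -1.26  0.18  1.49] F [-0.3  0.7  1. ] 
y [ 0.669  0.017 -0.743] z [0.743 0.009 0.669]
to (0.537, -0.128, 0.108) [0.0017 0.0007 0.0001]
to (0.537, -0.145, 0.108) [ 0.0187  0.0004 -0.0001]
to (0.532, -0.165, 0.108) [ 0.0386 -0.0033 -0.004 ]
to (0.528, -0.18, 0.108) [ 0.0536 -0.0062 -0.0071]
to (0.526, -0.195, 0.108) [ 0.0685 -0.0078 -0.0087]
```

Call:
move_arm(
  increments=[
    {"offset":[0.019,0,0],"yaw":0,"jaw":255},
    {"offset":[0.029,-0.001,-0.001],"yaw":0,"jaw":255},
    {"offset":[0.037,-0.002,-0.003],"yaw":0,"jaw":255},
  ],
)

```text
clock: 9.98
position: [0.533, -0.1632, 0.1074]
ee_rot: [-0.288, 0.287, -0.639, 0.653]
ft_force: [-1.7, 3.0, 0.7]
grip_width: -0.001
```

```bash
python3 -c "
from h import *
to((.530,-.175,.108),(.528,-.185,.108),(.526,-.195,.108))
c=manip.camera('wrist');cv2.imwrite('pics/w5.png',c['pixels'][150:390,200:520,::-1])
"
```

```text
9.9833 [ 0.533  -0.1632  0.1074] [ 1.03  0.08 -0.66  2.31 -1.24  0.23  1.55] F [-1.7  3.   0.7] 
y [ 0.669  0.018 -0.743] z [0.743 0.009 0.669]
to (0.53, -0.175, 0.108) [ 0.0117 -0.0026 -0.0019]
to (0.528, -0.185, 0.108) [ 0.0217 -0.0041 -0.0035]
to (0.526, -0.195, 0.108) [ 0.0316 -0.0056 -0.0051]
```

View pics/w5.png

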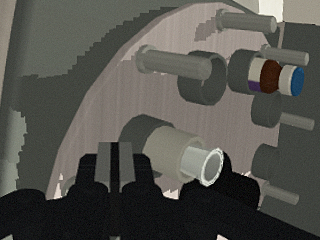

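Contact at 3 N, and the cup is travelling along at (190,160), upright. I continue past halfway.

Call:
move_arm(
  increments=[
    {"offset":[0.01,-0.002,-0.002],"yaw":0,"jaw":255},
    {"offset":[0.02,-0.004,-0.003],"yaw":0,"jaw":255},
    {"offset":[0.024,-0.004,-0.004],"yaw":0,"jaw":255},
  ],
)

```text
clock: 10.28
position: [0.527, -0.1918, 0.1081]
ee_rot: [-0.288, 0.287, -0.641, 0.651]
ft_force: [0.5, -0.2, -0.1]
grip_width: -0.003
```

```bash
python3 -c "
from h import *
to((.526,-.195,.108),(.526,-.2,.108))
"
```

```text
10.2833 [ 0.527  -0.1918  0.1081] [ 1.06  0.1  -0.63  2.3  -1.22  0.27  1.58] F [ 0.5 -0.2 -0.1] 
y [ 0.669  0.013 -0.743] z [0.743 0.006 0.669]
to (0.526, -0.195, 0.108) [ 0.0032 -0.0007 -0.0008]
to (0.526, -0.2, 0.108) [ 0.0082 -0.0007 -0.0009]
```

Call:
move_arm(
  increments=[
    {"offset":[0.003,-0.03,-0.005],"yaw":0,"jaw":255},
    {"offset":[0.003,-0.06,-0.01],"yaw":0,"jaw":255},
    {"offset":[0.003,-0.09,-0.01],"yaw":0,"jaw":255},
    {"offset":[0.003,-0.12,-0.01],"yaw":0,"jaw":255},
    {"offset":[0.003,-0.14,-0.01],"yaw":0,"jaw":255},
    {"offset":[0.003,-0.14,-0.01],"yaw":0,"jaw":255},
  ],
)

```text
clock: 10.78
position: [0.425, -0.1985, 0.2085]
ee_rot: [-0.288, 0.285, -0.643, 0.65]
ft_force: [1.3, -0.3, 0.3]
grip_width: -0.001
```

```bash
python3 -c "
from h import *
st()
c=manip.camera('wrist');cv2.imwrite('pics/w6.png',c['pixels'][...,::-1])
d=manip.camera('scene');e=manip.camera('side')
for n,k in(('scene',d),('side',e)):
    for r in manip.spot_point(k,'cup_holder')[:3]+manip.spot_point(k,'lever_knob')[:1]:print(n,r['centre'],r['confidence'],back(k,r['centre']).round(3))
a,b,g=[x['pixels'][...,::-1] for x in(c,d,e)]
cv2.imwrite('pics/c6.png',np.vstack([np.hstack([cv2.resize(b[160:370,230:510],(400,300)),cv2.resize(g[130:370,220:540],(400,300))]),cv2.resize(a,(800,600))[200:500]]))
"
```

```text
10.7833 [ 0.425  -0.1985  0.2085] [ 1.19 -0.33 -0.49  2.37 -1.03  0.71  1.39] F [ 1.3 -0.3  0.3] 
y [ 0.671  0.007 -0.741] z [0.741 0.007 0.672]
scene [230.9, 338.9] 0.74 [0.549 0.    0.014]
scene [342.0, 319.7] 0.48 [ 0.545 -0.203  0.092]
side [251.4, 410.3] 0.81 [0.548 0.01  0.01 ]
side [353.6, 313.1] 0.56 [ 0.542 -0.195  0.089]
side [377.5, 292.0] 0.4 [ 0.556 -0.265  0.089]
side [361.4, 178.4] 0.79 [ 0.525 -0.189  0.334]
```

View pics/c6.png

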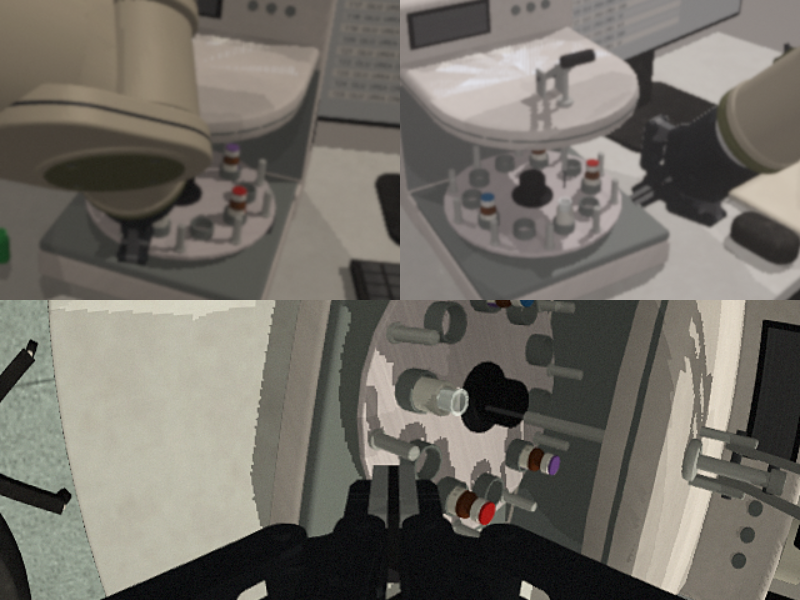

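The carousel clicked one place: the cup stands upright at the front under the needle (side crop 565,213). It measures (0.545, −0.20), against (0.555, −0.202) predicted for the centre. The red vial has moved on to the right, and all the vials stand. On to the lever.

Call:
move_arm(
  increments=[
    {"offset":[0,-0.13,0.14],"yaw":0,"jaw":255},
    {"offset":[0,-0.13,0.14],"yaw":0,"jaw":255},
    {"offset":[0,-0.13,0.14],"yaw":0,"jaw":255},
    {"offset":[0,-0.13,0.14],"yaw":0,"jaw":255},
    {"offset":[0,-0.13,0.14],"yaw":0,"jaw":255},
    {"offset":[0,-0.04,0.21],"yaw":0,"jaw":255},
    {"offset":[0,-0.04,0.21],"yaw":0,"jaw":255},
    {"offset":[0,-0.04,0.21],"yaw":0,"jaw":255},
    {"offset":[0,-0.04,0.21],"yaw":0,"jaw":255},
  ],
)

```text
clock: 11.88
position: [0.5596, -0.1928, 0.373]
ee_rot: [-0.287, 0.289, -0.638, 0.654]
ft_force: [-1.6, -0.2, -0.7]
grip_width: 0.001
```

```bash
python3 -c "
from h import *
to((.561,-.197,.375),(.545,-.197,.359),(.530,-.197,.330),(.521,-.197,.304))
d=manip.camera('scene');e=manip.camera('side')
b,g=[x['pixels'][...,::-1] for x in(d,e)]
cv2.imwrite('pics/c7.png',np.hstack([cv2.resize(b[100:310,230:510],(400,300)),cv2.resize(g[100:310,220:500],(400,300))]))
"
```

```text
11.8833 [ 0.5596 -0.1928  0.373 ] [ 1.29 -0.22 -0.74  1.91 -0.69  0.84  0.85] F [-1.6 -0.2 -0.7] 
y [ 0.669  0.021 -0.743] z [0.743 0.007 0.669]
to (0.561, -0.197, 0.375) [ 0.0042 -0.0006  0.0023]
to (0.545, -0.197, 0.359) [ 0.0041  0.0006 -0.0203]
to (0.53, -0.197, 0.33) [ 0.0041  0.0121 -0.0508]
to (0.521, -0.197, 0.304) [ 0.0043  0.0254 -0.0749]
```

View pics/c7.png

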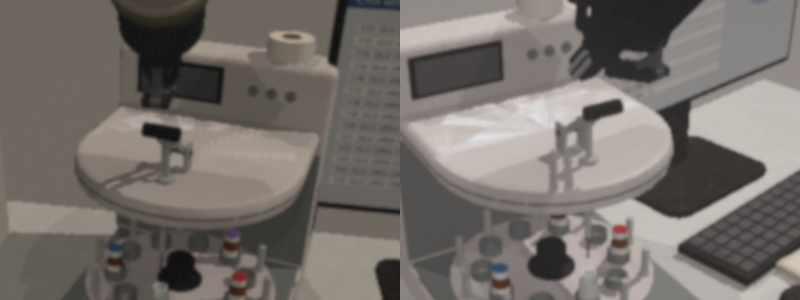

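The fingers hang just above and behind the bar (scene crop 160,95 against the bar at 162,132). Pressing down.

Call:
move_arm(
  increments=[
    {"offset":[0.004,0.001,-0.02],"yaw":0,"jaw":255},
    {"offset":[0.004,0.005,-0.035],"yaw":0,"jaw":255},
    {"offset":[0.004,0.012,-0.05],"yaw":0,"jaw":255},
    {"offset":[0.004,0.018,-0.063],"yaw":0,"jaw":255},
    {"offset":[0.004,0.025,-0.075],"yaw":0,"jaw":255},
    {"offset":[0.004,0.025,-0.075],"yaw":0,"jaw":255},
  ],
)

```text
clock: 12.48
position: [0.5183, -0.1996, 0.3086]
ee_rot: [-0.285, 0.286, -0.641, 0.653]
ft_force: [-12.6, 6.4, 23.8]
grip_width: 0.005
```

```bash
python3 -c "
from h import *
to((.521,-.197,.304),(.518,-.197,.296))
d=manip.camera('scene');e=manip.camera('side')
for n,k in(('scene',d),('side',e)):
    for r in manip.spot_point(k,'lever_knob')[:1]:print(n,r['centre'],r['confidence'],back(k,r['centre']).round(3))
b,g=[x['pixels'][...,::-1] for x in(d,e)]
cv2.imwrite('pics/c8.png',np.hstack([cv2.resize(b[130:340,230:510],(400,300)),cv2.resize(g[130:340,220:500],(400,300))]))
"
```

```text
12.4833 [ 0.5183 -0.1996  0.3086] [ 1.25 -0.26 -0.66  2.08 -0.82  0.77  1.04] F [-12.6   6.4  23.8] 
y [ 0.673  0.016 -0.739] z [0.739 0.005 0.673]
to (0.521, -0.197, 0.304) [-0.0025  0.0052 -0.0011]
to (0.518, -0.197, 0.296) [-0.0025  0.0091 -0.0087]
scene [341.4, 224.2] 0.53 [ 0.432 -0.205  0.332]
side [367.9, 211.3] 0.93 [ 0.51  -0.187  0.29 ]
```

View pics/c8.png

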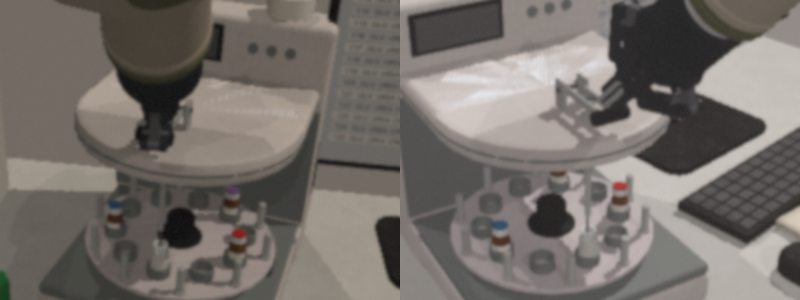

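27 N against the stop; the bar is level and the needle is in the cup (side crop 588,225). Withdrawing up and away.

Call:
move_arm(
  increments=[
    {"offset":[0,0,0.02],"yaw":0,"jaw":255},
    {"offset":[0,-0.01,0.04],"yaw":0,"jaw":255},
    {"offset":[0,-0.04,0.07],"yaw":0,"jaw":255},
    {"offset":[0,-0.07,0.09],"yaw":0,"jaw":255},
    {"offset":[0,-0.12,0.1],"yaw":0,"jaw":255},
    {"offset":[0,-0.16,0.1],"yaw":0,"jaw":255},
    {"offset":[0,-0.2,0.09],"yaw":0,"jaw":255},
    {"offset":[0,-0.2,0.09],"yaw":0,"jaw":255},
  ],
)

```text
clock: 13.35
position: [0.4467, -0.2038, 0.523]
ee_rot: [-0.285, 0.284, -0.644, 0.651]
ft_force: [-0.1, -0.3, -0.3]
grip_width: 0.001
```

```bash
python3 -c "
from h import *
st()
d=manip.camera('scene');e=manip.camera('side')
for n,k in(('scene',d),('side',e)):
    for q in('lever_knob','cup_holder','peg_left','peg_right','needle_tip'):
        for r in manip.spot_point(k,q)[:2]:print(n,q,r['centre'],r['confidence'],back(k,r['centre']).round(3))
b,g=[x['pixels'][...,::-1] for x in(d,e)]
cv2.imwrite('pics/c9.png',np.hstack([cv2.resize(b[170:350,250:490],(400,300),interpolation=2),cv2.resize(g[160:340,260:500],(400,300),interpolation=2)]))
"
```

```text
13.35 [ 0.4467 -0.2038  0.523 ] [ 1.32 -0.43 -0.45  1.77 -0.76  1.28  0.9 ] F [-0.1 -0.3 -0.3] 
y [ 0.676  0.009 -0.737] z [0.737 0.007 0.676]
scene lever_knob [354.2, 328.2] 0.68 [ 0.524 -0.226  0.094]
scene lever_knob [339.4, 223.0] 0.59 [ 0.514 -0.194  0.292]
scene cup_holder [232.9, 341.5] 0.76 [ 0.55  -0.003  0.008]
scene cup_holder [341.5, 320.2] 0.53 [ 0.545 -0.203  0.091]
scene peg_left [358.6, 318.5] 0.8 [ 0.528 -0.232  0.112]
scene peg_right [396.6, 309.9] 0.95 [ 0.586 -0.294  0.095]
side lever_knob [365.7, 210.3] 0.88 [ 0.512 -0.185  0.292]
side cup_holder [250.2, 408.3] 0.93 [0.55  0.011 0.013]
side cup_holder [351.8, 315.6] 0.69 [ 0.543 -0.192  0.085]
side peg_left [374.1, 293.0] 0.9 [ 0.563 -0.264  0.084]
side peg_left [350.2, 313.7] 0.37 [ 0.545 -0.19   0.089]
side peg_right [391.0, 272.5] 0.67 [ 0.669 -0.427 -0.   ]
side needle_tip [373.5, 281.4] 0.69 [ 0.583 -0.283  0.089]
side needle_tip [350.8, 292.8] 0.49 [ 0.554 -0.199  0.121]
```

View pics/c9.png

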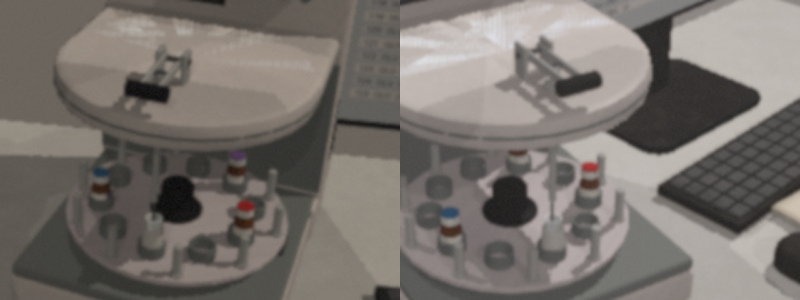

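```bash
python3 -c "
from h import *
for n,(u,v) in(('scene',(339,223)),('side',(366,210))):
    c=manip.camera(n); Z=[back(c,(x,y),c['depth'][y,x])[2] for y in range(v-14,v+15) for x in range(u-25,u+26) if c['pixels'][y,x].max()<60 and c['depth'][y,x]>0]
    Z=np.array(Z);Z=Z[Z>.27]; print(n,len(Z),np.percentile(Z,[50,90,97]))
"
```

```text
scene 249 [0.28985527 0.2935919  0.29420169]
side 190 [0.29144546 0.29454058 0.29505131]
```

The top of the bar is at z ≈ 0.2945, and fully down would be 0.295, so the lever is on its stop. Handing in.

```bash
python3 -c "
from workcell import manip
print(manip.hand_in())"
```

```text
the job is handed in; nothing more can be done
None
```

The sample is in place under the needle and the lift lever is fully down, so the needle is in the cup. I handed the job in at about 13.5 s of the 48 s allowed.

**What I did:** The open white cup stood in the left-hand socket; the green look-alike on the bench was left alone. The move interface has no tilt command. I got the tool to lean back about 42° by driving it upward against its joint limits, away from the scene. The first pass slid by peg_left about 1 cm short and moved nothing. I backed out, went in deeper, and pushed peg_left towards −y at about 3 N until the carousel snapped one place (+0.628 rad). I drew back between the pegs, then pressed the lever bar down onto its stop and moved the arm clear.

**Last checks:**
- **Cup:** It stands upright at the needle's station. The measured surface point, about (0.545, −0.20), fits the predicted centre of (0.555, −0.202).
- **Vials:** All three stand in their sockets.
- **Lever:** The top of the bar measured 0.294–0.295 m, against 0.295 m for fully down.
- **Forces:** About 27 N when the lever reached its stop, and zero contact at the end. There was one brief 21 N reading in free air as joint 4 reached its limit.
- **Disagreements:** In the final pictures the networks gave some wrong hits, such as a second "lever_knob" on the carousel. I discarded these after comparing them with the pictures.

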